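# Rebuild the two desk stands of the ultrasound station

### The arm

A 6-joint arm with a two-finger parallel gripper is mounted at the origin on the work surface. World frame = base frame: x ahead of the robot, y to its left, z up, the work surface at z = 0. Lengths are in m, angles in rad, forces in N, time in s.
With the tool pointing down it reaches from about 0.25 to 0.775 m from the base axis. Payload 4 kg.
Tool frame: the origin (TCP) lies on the centre line of the jaws, within the pads' length; the fingertips stand 14 mm ahead of it and the grasp point (between the pads) lies 5 mm behind it (robot.tcp_to_tips is the distance from the TCP to the fingertips, in m); z points along the fingers, y is the line along which they close (so a half turn about z gives the same grasp; the last joint's range is limited). The gripper opens to 94 mm and grips with 3 to 60 N. Pads are 16 mm wide; open, the fingers measure 119 mm over their backs; the gripper's body (75 mm by 177 mm) begins 78 mm behind the grasp point.
Start: joints at [-1.38, 0.087, 1.371, -0, 1.684, -0.103], TCP at [0.159, -0.526, 0.22] pointing down, gripper open.
Joint ranges: [-3.1, 3.1], [-0.76, 2.03], [0.27, 2.55], [-1.08, 4.22], [0.17, 2.65], [-2.57, 2.57]. Speed limits (rad/s): [2.79, 2.79, 3.14, 3.14, 3.14, 3.14].

### API

Orientations are given as [roll, pitch, yaw] about the fixed x, y, z axes, in that order (R = Rz(yaw) Ry(pitch) Rx(roll)).
In Python, from bench import robot gives the robot as it stands.
- The arm moves only by the tool carry_out, never from a script. Its argument "increments" is a list of rows, each a list of 3 entries, a list of its own where there are three numbers: the closure in counts, from 0 (fully open) to 255 (shut), then the shift along the tool's x, y, z in mm, then the turn about the tool's z in degrees. In form: [[fingers, [dx, dy, dz], twist], ...]. A call has 1 to 8 rows; each row shifts and turns the commanded pose from where the row before left it, along the tool's axes as they then stand; what a row does not reach is not made up. A row lasts 1/10 s, in which the tool goes at most 50 mm and 8.59 degrees, less where a joint would pass 70% of its speed; a pose out of reach is approached as far as the arm can. A call with a gripper value outside its range is refused whole. The fingers move at their own pace and stop on an object; the grip force is fixed at half the most. Time passes only in rows, so rows that do not move let the fingers close. It gives the time, the measured TCP pose, the force, the opening and the grip force at its end, in the units of the state.
- robot.get_obs(): the state, without advancing time (a new reading comes with each control period).
- robot.snapshot(name): name is "scene" or "top"; returns the picture (400x640x3 uint8, blue, green, red); there is no depth.
- robot.get_calibration(name): a dict with "vfov" (degrees; the focal length in pixels is half the picture's height over the tangent of half this angle, whatever the lens; pixels are square), "cx", "cy" (the principal point, pixels), "k1" (the pictures are not rectified: a ray, as slopes to the right and down, at radius r is drawn at 1 + k1 r^2 times it, then the intrinsics apply), "T" (4x4, takes a point from camera to world coordinates). Camera axes: x right, y down, z forward; pixel columns grow to the right and rows downward; lengths in m; the calibration is good to about 2 mm. A picture is of the moment at which its call begins. get_calibration takes no time and is no camera call.
- robot.close_job(): hands the job in; it is judged then, once.
The state is a dict: "time": time; "joint_positions": joint angles; "qvel": joint speeds; "joint_torque": joint torques, N m; "tool_pos": TCP position; "ee_rot": TCP orientation; "wrist_force": force on the tool from outside, world axes, zero at the start; "wrist_torque": the same for the moment, N m; "width": finger opening in m; "finger_force": force on a finger pad.
Only numpy, scipy, OpenCV 4.12 (cv2) and the standard library are available. Lean on these libraries where they do the work, as an engineer would, in place of code of your own. Each camera call takes 0.05 s, during which the arm holds its last target. There are 200 camera calls.

### The job

The two parking stands of the ultrasound desk have been taken apart for cleaning: put them together again in exactly this order - large cup upright into the recess of the large foot, small cup upright into the recess of the small foot, then the gel bottle upright into the large cup, and last the scanner probe, head up, into the small cup. Each must sit fully home on the floor of what holds it; lower the bottle and the probe all the way in before letting go, do not drop them, and never lay them over. Leave the mouse, the stamp, the wipes tub and the pump bottle where they stand.

Things in the scene. Friction and masses are not known exactly. Their poses are not given: they have to be found in the camera images.
- large_foot: Large stand foot: flat white plastic disc, 110 mm across and 10 mm high, stuck to the desk (does not move), with a round recess in the middle, 65 mm across and 7 mm deep (its floor is 3 mm above the desk). Origin: centre of the underside, on the desk; z up.
- small_foot: Small stand foot: the same but 92 mm across, recess 51 mm across, 7 mm deep (its floor is 3 mm above the desk), 10 mm high, does not move. Origin: centre of the underside, on the desk; z up.
- large_cup_center (a point): Large open aluminium cup, mouth up on the desk, loose, 56 mm high, 90-180 g. Outside 58 mm across up to a height of 44 mm, flaring to 64 mm at the rim; wall and floor 4 mm, bore 50 mm (56 mm at the rim). Round: grip across from any side, some 34 mm up, so the tips clear the foot. Point: on its axis, half-way up (28 mm above its underside); z up. Seated: 31 mm above the desk.
- small_cup_center (a point): Small open aluminium cup, mouth up on the desk, loose, 56 mm high, 60 to 130 g. Outside 44 mm across up to a height of 44 mm, flaring to 50 mm at the rim; wall 4 mm, floor 4 mm thick, bore 36 mm (42 mm at the rim). Point: on its axis, half-way up (28 mm above its underside); z up along the axis. Seated in its foot it is 31 mm above the desk.
- bottle_center (a point): White gel bottle, paper label, upright, loose, 150 mm high, 140-280 g. Round body 43 mm across up to 112 mm, then a shoulder and a thin grey nozzle (21 mm or less, from 128 mm up). Point: on its axis, 75 mm above its underside; z up. In the seated cup its underside is 7 mm and the cup rim 59 mm above the desk, so grip it well up the body (some 95 mm above the underside).
- probe_center (a point): White cordless ultrasound probe, upright on its round tail, loose, easily tipped, 140 mm high, 140-280 g. Handle 29 mm across up to 84 mm; from there it widens to a head (110-140 mm), 56 mm along y, 26 mm thick along x (grip its flat faces 118 mm above the underside). Point: on the axis, 70 mm above the underside; z up. In the seated cup: underside 7 mm, cup rim 59 mm above the desk; any heading.
- mouse_center (a point): Bystander, leave alone: white computer mouse with a green wheel, 98 x 58 x 32 mm, loose. Point: its middle, 16 mm above the desk; x along its length.
- stamp_center (a point): Bystander, leave alone: small white office stamp with a black band, 46 x 36 x 52 mm, loose. Point: its middle, 26 mm above the desk.
- wipes_center (a point): Bystander, leave alone: white and green round tub of wipes with a blue lid, 84 mm across, 134 mm high, loose, at the left. Point: on its axis, 67 mm above the desk.
- pump_center (a point): Bystander, leave alone: clear round pump bottle with a white pump, 64 mm across, 175 mm high, loose, at the right. Point: on its axis, 87.5 mm above the desk.
Mind the look-alikes: they are no part of the job. Leave any turquoise look-alike of the part that bears probe_center alone. Leave any pink look-alike of the part that bears small_cup_center alone.

How it is judged:
By the outcome, as a careful person would: the job done as asked, in the order asked, and still so for the second after the job is handed in, with the robot touching nothing.
It also fails if it takes over 120 s, if anything falls off the work surface, if the arm or the gripper's body presses on something with over 40 N, if the wrist force passes 120 N, or if a joint passes its speed limit or range.

## Working session

There is one attempt and no reset: what is moved stays moved. The work goes in short steps, Python scripts to look and compute and a tool call to move; the robot and the scene stay as the last step left them, time stands still between calls to the robot, and variables do not carry over. Pictures are saved under pics/ and viewed, at most 14 in all, crops included, and the job is handed in when it is done.

Besides the shell and the picture viewer there is one more tool, called after "Request:" by a JSON object that holds its "api" and its "payload". carry_out: Moves the arm, as the interface text tells. Its arguments: {"type":"object","properties":{"increments":{"type":"array","items":{"type":"array"}}},"required":["increments"]}

```bash
mkdir -p pics; ls; python3 - <<'E'
from bench import robot
import cv2
for n in("scene","top"):
    cv2.imwrite(f"pics/{n}0.png",robot.snapshot(n)); c=robot.get_calibration(n); print(n,c)
print(robot.get_obs(), robot.tcp_to_tips)
E
```

```text
pics
scene {'vfov': 55.97308330596719, 'cx': 323.65217610533716, 'cy': 201.46385347429953, 'k1': -0.03490026527735243, 'T': array([[ 0.75755471,  0.38496506, -0.52717433,  1.09064008],
       [ 0.65261264, -0.42882505,  0.62466456, -0.63710102],
       [ 0.01440847, -0.81725821, -0.5760915 ,  0.67768934],
       [ 0.        ,  0.        ,  0.        ,  1.        ]])}
top {'vfov': 48.962005164610034, 'cx': 318.0512333405208, 'cy': 197.6120038113766, 'k1': -0.08714548867656711, 'T': array([[ 0.00345727, -0.98030377,  0.19746538,  0.27394605],
       [-0.99997334, -0.0021192 ,  0.00698714, -0.01077663],
       [-0.00643105, -0.19748427, -0.98028496,  1.56174733],
       [ 0.        ,  0.        ,  0.        ,  1.        ]])}
{'time': 0.1, 'joint_positions': array([-1.38010507e+00,  8.78441000e-02,  1.37208148e+00, -1.01782248e-06,
        1.68357902e+00, -1.03093522e-01]), 'qvel': array([ 0.00038149, -0.00239638, -0.00368174, -0.00147654, -0.00072995,
        0.00028295]), 'joint_torque': array([ 1.37240851e-03, -3.41251016e+01, -3.03302228e+01,  7.19697587e-02,
        3.04116053e-02, -9.89714840e-05]), 'tool_pos': array([ 0.15917893, -0.52598467,  0.21845238]), 'ee_rot': array([-3.13969076e+00, -1.95753836e-04,  2.93784477e-01]), 'wrist_force': array([ 0.20357888,  0.10790731, -0.10294946]), 'wrist_torque': array([0.0207874 , 0.00214372, 0.01507826]), 'finger_force': 0.0, 'width': 0.09393924597882879} 0.014
```

View pics/scene0.png

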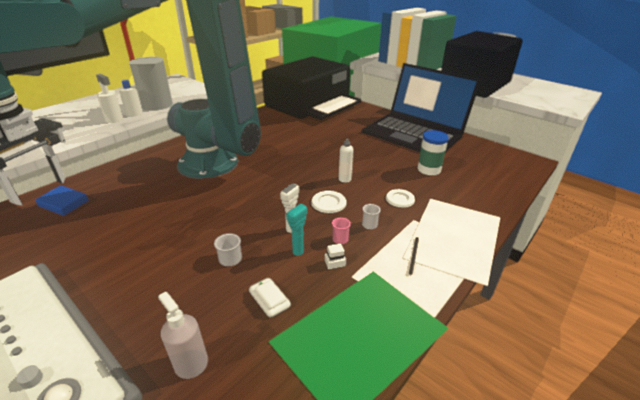

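View pics/top0.png

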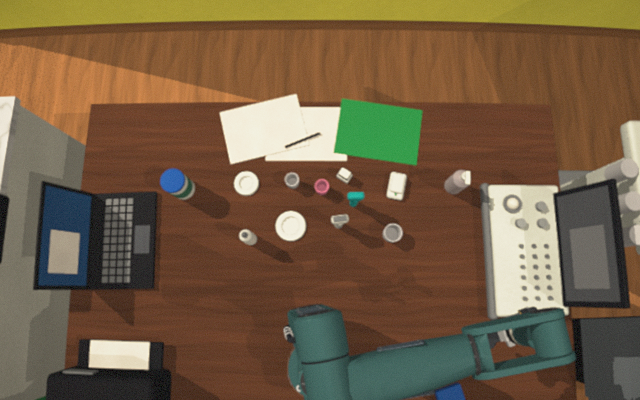

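The top view shows the large foot at (291,226), the small foot at (246,183), the large cup at (393,232) and the bottle at (248,237).
- **Small cup candidates:** grey (292,180) and pink (322,186). The grey aluminium one fits.
- **Probe candidates:** white (340,220) and turquoise (355,198). The white one fits.

I'll enlarge both views to confirm.

```bash
python3 - <<'E'
import cv2
a=cv2.imread("pics/top0.png")[155:255,225:415]; cv2.imwrite("pics/topc.png",cv2.resize(a,None,fx=4.2,fy=4.2,interpolation=cv2.INTER_CUBIC)[:, :798])
a=cv2.imread("pics/scene0.png")[130:275,210:420]; cv2.imwrite("pics/scenec.png",cv2.resize(a,None,fx=3.8,fy=3.8,interpolation=cv2.INTER_CUBIC))
E
```

```text
(no output)
```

View pics/topc.png

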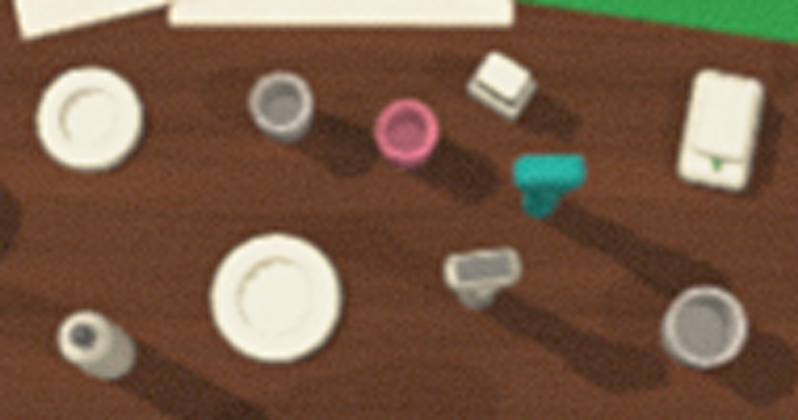

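View pics/scenec.png

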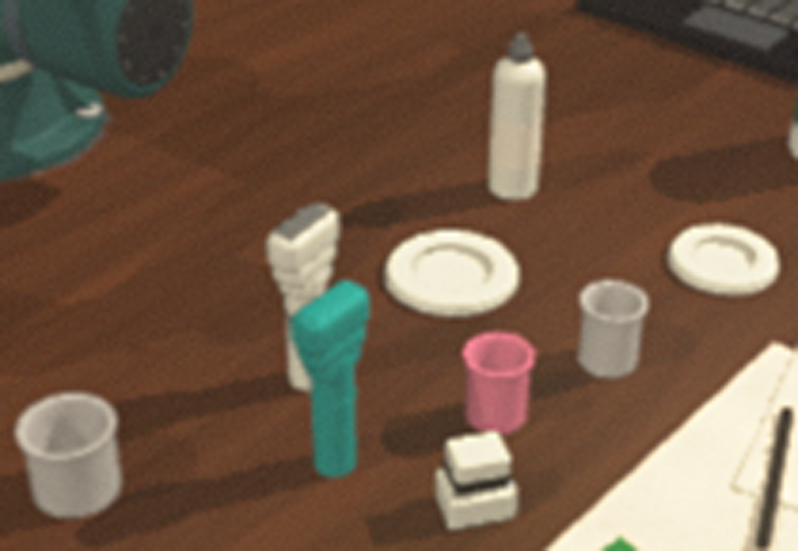

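Both crops confirm it: the grey small cup is at scene (371,216) and the white probe at scene (290,205), with the pink and turquoise ones clearly separate. Next I'll fit simple silhouette models to get the positions.

```bash
cat > h.py <<'E'
import numpy as np, cv2
from bench import robot
from scipy.optimize import minimize
S=6
def proj(n,P):
    c=robot.get_calibration(n);T=c["T"];p=(np.atleast_2d(P)-T[:3,3])@T[:3,:3]
    f=200/np.tan(np.radians(c["vfov"]/2));s=p[:,:2]/p[:,2:];s=s*(1+c["k1"]*(s**2).sum(1,keepdims=True))
    return s*f+[c["cx"],c["cy"]]
def ray(n,uv,z):
    r=minimize(lambda q:((proj(n,[q[0],q[1],z])[0]-uv)**2).sum(),[.45,0],method="Nelder-Mead",options=dict(xatol=1e-5,fatol=1e-6));return r.x
A=np.linspace(0,2*np.pi,48,endpoint=False)
def ring(d,z):return np.c_[d/2*np.cos(A),d/2*np.sin(A),0*A+z]
def box(a,b,z):return np.array([[s*a/2,t*b/2,z] for s in(1,-1) for t in(1,-1)])
M=dict(lfoot=[ring(.11,0),ring(.11,.01)],sfoot=[ring(.092,0),ring(.092,.01)],
 lcup=[ring(.058,0),ring(.058,.044),ring(.064,.056)],scup=[ring(.044,0),ring(.044,.044),ring(.05,.056)],
 bottle=[ring(.043,0),ring(.043,.112),ring(.021,.128),ring(.018,.15)],
 probe=[ring(.029,0),ring(.029,.084),box(.026,.056,.11),box(.026,.056,.14)])
def mask(n,name,q,off,shape,z0=0):
    m=np.zeros(shape,np.uint8);L=M[name];c,s=(np.cos(q[2]),np.sin(q[2])) if len(q)>2 else (1,0)
    P=[proj(n,l@np.array([[c,s,0],[-s,c,0],[0,0,1]])+[q[0],q[1],z0]) for l in L]
    for a,b in zip(P,P[1:]):
        h=cv2.convexHull(((np.r_[a,b]-off+.5)*S*16-8).astype(np.int32));cv2.fillConvexPoly(m,h,1,shift=4)
    return m
def fit(name,imgs,boxes,q0,z0=0,dbg=None):
    D=[]
    for n,(x0,y0,x1,y1) in boxes.items():
        im=cv2.resize(imgs[n][y0:y1,x0:x1],None,fx=S,fy=S,interpolation=cv2.INTER_CUBIC)
        hsv=cv2.cvtColor(im,cv2.COLOR_BGR2HSV);m=((hsv[...,1]<95)&(hsv[...,2]>85)).astype(np.uint8)
        k,l,st,_=cv2.connectedComponentsWithStats(m);m=(l==1+st[1:,4].argmax()).astype(np.uint8)
        c,_=cv2.findContours(m,0,2);cv2.drawContours(m,c,-1,1,-1);D.append((n,m,np.array([x0,y0])))
    def cost(q):
        t=0
        for n,m,o in D:
            g=mask(n,name,q,o,m.shape,z0);t+=1-(g&m).sum()/(g|m).sum()
        return t/len(D)
    s=np.array([[0,0,0],[.01,0,0],[0,.01,0],[0,0,.2]])[:len(q0)+1,:len(q0)]
    r=minimize(cost,q0,method="Nelder-Mead",options=dict(initial_simplex=np.array(q0)+s,xatol=1e-4,fatol=1e-4))
    return r.x,r.fun
E
python3 - <<'E'
from h import *
I={n:cv2.imread(f"pics/{n}0.png") for n in("scene","top")}
B=dict(lfoot=((300,182,352,220),(270,205,312,248)),sfoot=((380,182,422,214),(230,167,264,200)),
 lcup=((208,228,248,270),(378,216,410,250)),scup=((358,200,384,234),(280,168,304,194)),
 bottle=((332,134,360,188),(234,224,262,250)),probe=((276,180,302,236),(328,208,352,232)))
st=dict(lfoot=(276,297.5,.01),sfoot=(89.5,118.5,.01),lcup=(705,326,.056),scup=(281,102,.056),bottle=(83,334,.15),probe=(483,267,.14))
for k,(u,v,z) in st.items():
    q=ray("top",np.array([(u+.5)/4.2-.5+225,(v+.5)/4.2-.5+155]),z); q0=list(q)+([0] if k=="probe" else [])
    b=dict(scene=B[k][0],top=B[k][1]); out=[fit(k,I,{n:b[n]},q0) for n in b]
    if k!="probe": out.append(fit(k,I,b,q0))
    print(k,q.round(4),[(o[0].round(4),round(o[1],3)) for o in out])
# bystanders
for nm,u,v,z in(("pink",407,130,.056),("turq",550,172,.14),("stamp",505,78,.052),("mouse",722,130,.03)):
    print(nm,ray("top",np.array([(u+.5)/4.2-.5+225,(v+.5)/4.2-.5+155]),z).round(3))
E
```

```text
lfoot [0.4851 0.0987] [(array([0.4853, 0.1034]), np.float64(0.029)), (array([0.4852, 0.0988]), np.float64(0.053)), (array([0.4855, 0.1018]), np.float64(0.055))]
sfoot [0.6409 0.2631] [(array([0.6416, 0.2695]), np.float64(0.026)), (array([0.6423, 0.264 ]), np.float64(0.048)), (array([0.6423, 0.267 ]), np.float64(0.071))]
lcup [ 0.456  -0.2572] [(array([ 0.4556, -0.2539]), np.float64(0.066)), (array([ 0.4582, -0.2587]), np.float64(0.121)), (array([ 0.4574, -0.2557]), np.float64(0.109))]
scup [0.6444 0.0938] [(array([0.6434, 0.0996]), np.float64(0.077)), (array([0.6455, 0.0934]), np.float64(0.127)), (array([0.6456, 0.0969]), np.float64(0.12))]Traceback (most recent call last):
  File "<stdin>", line 10, in <module>
  File "h.py", line 37, in fit
    r=minimize(cost,q0,method="Nelder-Mead",options=dict(initial_simplex=np.array(q0)+s,xatol=1e-4,fatol=1e-4))
    res = _minimize_neldermead(fun, x0, args, callback, bounds=bounds,
                               **options)
    fxr = func(xr)
    fx = function(np.copy(x), *(wrapper_args + args))
  File "h.py", line 34, in cost
    g=mask(n,name,q,o,m.shape,z0);t+=1-(g&m).sum()/(g|m).sum()
  File "h.py", line 20, in mask
    P=[proj(n,l@np.array([[c,s,0],[-s,c,0],[0,0,1]])+[q[0],q[1],z0]) for l in L]
       ~~~~^^^^^^^^^^^^^^^^^^^^^^^^^^^^^^^^^^^^^^^^^^^^^^^^^^^^^^^^^
  File "h.py", line 6, in proj
    c=robot.get_calibration(n);T=c["T"];p=(np.atleast_2d(P)-T[:3,3])@T[:3,:3]
ValueError: time passes only in moves, steps and waits
```

```bash
python3 - <<'E'
s=open('h.py').read()
s=s.replace("S=6\n","import functools\nS=6\n@functools.cache\ndef cal(n):return robot.get_calibration(n)\n").replace("    c=robot.get_calibration(n);","    c=cal(n);")
open('h.py','w').write(s)
E
python3 - <<'E'
from h import *
I={n:cv2.imread(f"pics/{n}0.png") for n in("scene","top")}
B=dict(bottle=((332,134,360,188),(234,224,262,250)),probe=((276,180,302,236),(328,208,352,232)))
st=dict(bottle=(83,334,.15),probe=(483,267,.14))
for k,(u,v,z) in st.items():
    q=ray("top",np.array([(u+.5)/4.2-.5+225,(v+.5)/4.2-.5+155]),z); q0=list(q)+([0] if k=="probe" else [])
    b=dict(scene=B[k][0],top=B[k][1]); out=[fit(k,I,{n:b[n]},q0) for n in b]
    print(k,q.round(4),[(o[0].round(4),round(o[1],3)) for o in out])
for nm,u,v,z in(("pink",407,130,.056),("turq",550,172,.14),("stamp",505,78,.052),("mouse",722,130,.03)):
    print(nm,ray("top",np.array([(u+.5)/4.2-.5+225,(v+.5)/4.2-.5+155]),z).round(3))
print(ray("scene",np.array([306.5/3.8-.5+210,223.5/3.8-.5+130]),.14))
E
```

```text
bottle [0.4371 0.2374] [(array([0.4369, 0.246 ]), np.float64(0.098)), (array([0.4382, 0.2428]), np.float64(0.113))]
probe [ 0.4918 -0.0714] [(array([ 0.4927, -0.0706,  0.1942]), np.float64(0.3)), (array([ 0.4921, -0.0705,  0.1404]), np.float64(0.084))]
pink [ 0.62  -0.012]
turq [ 0.567 -0.125]
stamp [ 0.667 -0.095]
mouse [ 0.627 -0.281]
[ 0.49489712 -0.06733763]
```

Measured (scene/top mean): large cup ≈ (0.457,-0.256), large foot (0.485,0.101), small cup (0.645,0.097), small foot (0.642,0.267), bottle (0.437,0.244), probe (0.492,-0.070, yaw 0.14). The first move goes above the large cup. I'll grip it from two directions, which centres it and shows the camera bias.

Request:
{"api": "carry_out", "payload": {"increments": [[0,[0,0,10],8.4],[0,[0,0,10],8.4],[0,[33,-30,5],0],[0,[33,-30,5],0],[0,[33,-30,5],0],[0,[33,-30,5],0],[0,[33,-30,5],0],[0,[33,-30,5],0]]}}

```text
time: 0.9
tool_pos: [0.358, -0.3447, 0.1688]
ee_rot: [-3.141, 0.0, 0.0]
wrist_force: [0.7, 0.3, -0.2]
width: 0.0939
finger_force: 0.0
```

Request:
{"api": "carry_out", "payload": {"increments": [[0,[33,-30,5],0],[0,[33,-30,5],0],[0,[33,-30,5],0],[0,[0,0,30],0],[0,[0,0,40],0],[0,[0,0,0],0]]}}

```text
time: 1.5
tool_pos: [0.4523, -0.2529, 0.078]
ee_rot: [-3.134, 0.011, 0.002]
wrist_force: [-0.4, 0.6, -1.4]
width: 0.0941
finger_force: 0.0
```

Request:
{"api": "carry_out", "payload": {"increments": [[0,[0,0,25],0],[0,[0,0,25],0],[0,[0,0,4],0],[255,[0,0,0],0],[255,[0,0,0],0],[255,[0,0,0],0],[255,[0,0,0],0],[255,[0,0,0],0]]}}

```text
time: 2.3
tool_pos: [0.4569, -0.2564, 0.032]
ee_rot: [3.141, -0.002, 0.001]
wrist_force: [-0.9, 1.8, 4.5]
width: 0.0622
finger_force: 30.0
```

Request:
{"api": "carry_out", "payload": {"increments": [[0,[0,0,0],0],[0,[0,0,0],0],[0,[0,0,0],-4],[0,[0,0,0],-8.5],[0,[0,0,0],-8.5],[0,[0,0,0],-8.5],[0,[0,0,0],-8.5],[0,[0,0,0],-8.5]]}}

```text
time: 3.1
tool_pos: [0.4558, -0.2563, 0.03]
ee_rot: [-3.141, 0.001, 0.818]
wrist_force: [0.8, -1.0, -1.0]
width: 0.0939
finger_force: 0.0
```

Request:
{"api": "carry_out", "payload": {"increments": [[0,[0,0,0],-8.5],[0,[0,0,0],-8.5],[0,[0,0,0],-8.5],[0,[0,0,0],-8.5],[0,[0,0,3],-8.5],[0,[0,0,0],-1],[0,[0,0,0],0],[0,[0,0,0],0]]}}

```text
time: 3.9
tool_pos: [0.4561, -0.2563, 0.0274]
ee_rot: [-3.141, 0.0, 1.569]
wrist_force: [-0.1, -0.7, -0.7]
width: 0.0943
finger_force: 0.0
```

Request:
{"api": "carry_out", "payload": {"increments": [[255,[0,0,0],0],[255,[0,0,0],0],[255,[0,0,0],0],[255,[0,0,0],0],[255,[0,0,0],0],[255,[0,0,0],0]]}}

```text
time: 4.5
tool_pos: [0.4564, -0.2563, 0.0276]
ee_rot: [3.141, 0.0, 1.571]
wrist_force: [1.5, 0.2, -0.1]
width: 0.0606
finger_force: 29.8
```

Large cup is gripped with its axis at (0.4564,-0.2563). That matches the mean of the two camera fits, so I'll trust the means. Lift and carry over.

Request:
{"api": "carry_out", "payload": {"increments": [[255,[0,0,-20],0],[255,[0,0,-40],0],[255,[0,0,-40],0],[255,[0,0,-40],0],[255,[0,0,-33],0],[255,[20,1,0],0],[255,[35,3,0],0],[255,[35,3,0],0]]}}

```text
time: 5.3
tool_pos: [0.4626, -0.1656, 0.2002]
ee_rot: [-3.141, -0.0, 1.57]
wrist_force: [0.6, 0.3, -1.4]
width: 0.0611
finger_force: 29.9
```

Request:
{"api": "carry_out", "payload": {"increments": [[255,[40,3,0],0],[255,[40,3,0],0],[255,[40,3,0],0],[255,[40,3,0],0],[255,[40,3,0],0],[255,[40,3,30],0],[255,[27,4,30],0],[255,[0,3,30],0]]}}

```text
time: 6.1
tool_pos: [0.4874, 0.1039, 0.1092]
ee_rot: [-3.141, -0.001, 1.576]
wrist_force: [0.1, -0.7, -1.1]
width: 0.0609
finger_force: 29.9
```

Request:
{"api": "carry_out", "payload": {"increments": [[255,[0,0,25],0],[255,[0,0,0],0],[255,[0,0,0],0]]}}

```text
time: 6.4
tool_pos: [0.4875, 0.1005, 0.0853]
ee_rot: [-3.14, 0.0, 1.571]
wrist_force: [-0.2, -0.8, -1.9]
width: 0.0612
finger_force: 29.9
```

```bash
python3 - <<'E'
from h import *
V=[]
for n in("scene","top"):
    im=robot.snapshot(n);cv2.imwrite(f"pics/{n}1.png",im)
    u,v=proj(n,[.485,.101,.05])[0].astype(int);V.append(cv2.resize(im[v-40:v+40,u-40:u+40],(400,400),interpolation=cv2.INTER_CUBIC))
cv2.imwrite("pics/c1.png",np.hstack(V));o=robot.get_obs();print(o["tool_pos"],o["width"],o["ee_rot"])
E
```

```text
[0.48907135 0.1005188  0.08734057] 0.06108418531704131 [ 3.13852996e+00 -1.24532611e-04  1.57091998e+00]
```

View pics/c1.png

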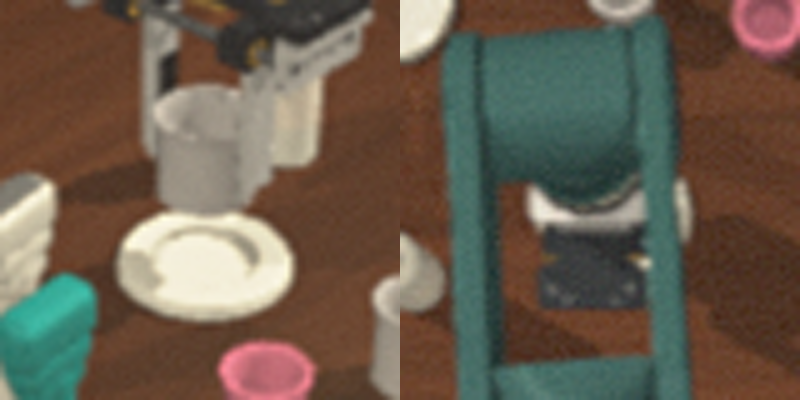

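The cup hangs upright over the large foot, whose recess shows at crop (205,262). x is about 3 mm too far, so I'll correct it and lower.

Request:
{"api": "carry_out", "payload": {"increments": [[255,[0,-3,15],0],[255,[0,0,15],0],[255,[0,0,10],0],[255,[0,0,5],0],[255,[0,0,3],0],[255,[0,0,3],0],[255,[0,0,2],0],[255,[0,0,0],0]]}}

```text
time: 7.3
tool_pos: [0.485, 0.1006, 0.0326]
ee_rot: [3.142, 0.0, 1.571]
wrist_force: [-0.2, 0.0, -1.3]
width: 0.0611
finger_force: 29.9
```

Request:
{"api": "carry_out", "payload": {"increments": [[255,[0,0,2],0],[255,[0,0,1],0],[255,[0,0,0],0]]}}

```text
time: 7.6
tool_pos: [0.4854, 0.1007, 0.0305]
ee_rot: [3.14, -0.0, 1.571]
wrist_force: [-1.6, 0.0, 4.0]
width: 0.0611
finger_force: 29.9
```

Request:
{"api": "carry_out", "payload": {"increments": [[0,[0,0,0],0],[0,[0,0,0],0],[0,[0,0,0],0],[0,[0,0,-20],0],[0,[0,0,-30],0],[0,[0,0,-30],0],[0,[-1,20,0],0],[0,[-1,35,0],0]]}}

```text
time: 8.4
tool_pos: [0.5403, 0.099, 0.1114]
ee_rot: [3.139, -0.0, 1.572]
wrist_force: [0.7, -0.4, -0.7]
width: 0.0943
finger_force: 0.0
```

Request:
{"api": "carry_out", "payload": {"increments": [[0,[-1,35,0],0],[0,[-1,35,0],0],[0,[0,34,0],0],[0,[0,0,20],0],[0,[0,0,20],0],[0,[0,0,20],0],[0,[0,0,20],0],[0,[0,0,0],0]]}}

```text
time: 9.2
tool_pos: [0.6411, 0.0965, 0.025]
ee_rot: [-3.133, 0.001, 1.571]
wrist_force: [0.9, 1.0, -0.4]
width: 0.0942
finger_force: 0.0
```

Request:
{"api": "carry_out", "payload": {"increments": [[255,[0,0,0],0],[255,[0,0,0],0],[255,[0,0,0],0],[255,[0,0,0],0],[255,[0,0,0],0],[255,[0,0,0],0],[255,[0,0,0],0]]}}

```text
time: 9.9
tool_pos: [0.6443, 0.0968, 0.03]
ee_rot: [3.14, 0.0, 1.571]
wrist_force: [0.9, -0.2, 0.8]
width: 0.0475
finger_force: 30.0
```

Request:
{"api": "carry_out", "payload": {"increments": [[0,[0,0,0],0],[0,[0,0,0],0],[0,[0,0,0],4],[0,[0,0,0],8.5],[0,[0,0,0],8.5],[0,[0,0,0],8.5],[0,[0,0,0],8.5],[0,[0,0,0],8.5]]}}

```text
time: 10.7
tool_pos: [0.6436, 0.0967, 0.0291]
ee_rot: [-3.141, 0.001, 0.754]
wrist_force: [-0.6, 1.0, -0.0]
width: 0.094
finger_force: 0.0
```

Request:
{"api": "carry_out", "payload": {"increments": [[0,[0,0,0],8.5],[0,[0,0,0],8.5],[0,[0,0,0],8.5],[0,[0,0,0],8.5],[0,[0,0,0],8.5],[0,[0,0,0],1],[0,[0,0,0],0],[0,[0,0,0],0]]}}

```text
time: 11.5
tool_pos: [0.6438, 0.0968, 0.0294]
ee_rot: [3.142, 0.0, 0.003]
wrist_force: [-0.0, -0.7, 0.1]
width: 0.0938
finger_force: 0.0
```

Request:
{"api": "carry_out", "payload": {"increments": [[255,[0,0,0],0],[255,[0,0,0],0],[255,[0,0,0],0],[255,[0,0,0],0],[255,[0,0,0],0],[255,[0,0,0],0],[255,[0,0,0],0]]}}

```text
time: 12.2
tool_pos: [0.6439, 0.0969, 0.0295]
ee_rot: [-3.141, -0.0, 0.001]
wrist_force: [-0.5, -0.1, -0.5]
width: 0.0475
finger_force: 30.0
```

Request:
{"api": "carry_out", "payload": {"increments": [[255,[0,0,-20],0],[255,[0,0,-20],0],[255,[0,-25,0],0],[255,[0,-35,0],0],[255,[-1,-35,0],0],[255,[-1,-35,0],0],[255,[0,-25,0],0],[255,[0,-15,0],0]]}}

```text
time: 13.0
tool_pos: [0.6412, 0.2689, 0.069]
ee_rot: [-3.142, 0.001, 0.003]
wrist_force: [-0.1, 0.3, -1.3]
width: 0.0472
finger_force: 30.0
```

Request:
{"api": "carry_out", "payload": {"increments": [[255,[0,0,0],0],[255,[0,0,0],0],[255,[0,0,0],0]]}}

```text
time: 13.3
tool_pos: [0.6421, 0.2651, 0.0694]
ee_rot: [3.141, 0.0, -0.001]
wrist_force: [0.8, -0.5, -1.0]
width: 0.0473
finger_force: 30.0
```

```bash
python3 - <<'E'
from h import *
V=[]
for n in("scene","top"):
    im=robot.snapshot(n);cv2.imwrite(f"pics/{n}2.png",im)
    u,v=proj(n,[.57,.18,.03])[0].astype(int);V.append(cv2.resize(im[v-50:v+50,u-50:u+50],(400,400),interpolation=cv2.INTER_CUBIC))
cv2.imwrite("pics/c2.png",np.hstack(V));o=robot.get_obs();print(o["tool_pos"],o["width"],o["ee_rot"])
E
```

```text
[0.64215205 0.26522434 0.06961509] 0.04722547632613442 [ 3.14115236e+00 -1.00991059e-04 -1.23887461e-03]
```

View pics/c2.png

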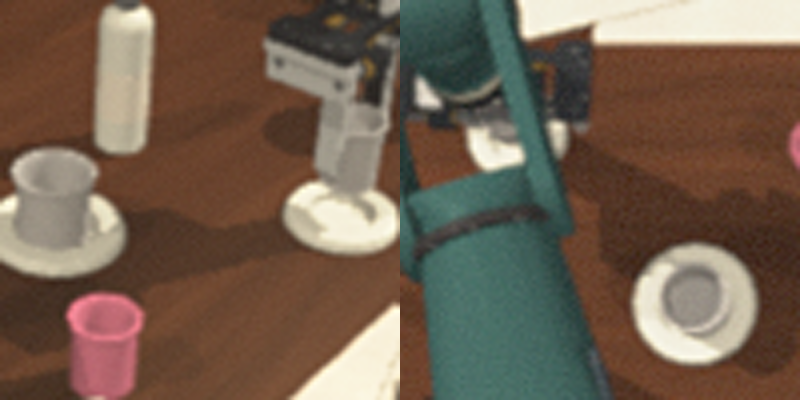

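The large cup sits centred in its foot and the small cup hangs over the small foot. I'll make a slight y correction and lower.

Request:
{"api": "carry_out", "payload": {"increments": [[255,[0,-1,12],0],[255,[0,0,12],0],[255,[0,0,5],0],[255,[0,0,3],0],[255,[0,0,2],0],[255,[0,0,2],0],[255,[0,0,2],0],[255,[0,0,0],0]]}}

```text
time: 14.2
tool_pos: [0.6423, 0.2679, 0.0325]
ee_rot: [-3.141, -0.002, 0.001]
wrist_force: [-0.3, -0.1, 1.0]
width: 0.0475
finger_force: 30.0
```

Request:
{"api": "carry_out", "payload": {"increments": [[255,[0,0,1],0],[255,[0,0,0],0],[0,[0,0,0],0],[0,[0,0,0],0],[0,[0,0,0],0],[0,[0,0,-15],0],[0,[0,0,-30],0],[0,[0,0,-40],0]]}}

```text
time: 15.0
tool_pos: [0.6404, 0.2672, 0.1143]
ee_rot: [3.14, 0.005, 0.0]
wrist_force: [1.0, 0.4, -0.1]
width: 0.0916
finger_force: 0.0
```

Request:
{"api": "carry_out", "payload": {"increments": [[0,[0,0,-43],0],[0,[0,0,-43],0],[0,[-25,3,0],0],[0,[-40,5,0],0],[0,[-40,5,0],0],[0,[-40,5,0],0],[0,[-40,5,0],0],[0,[-20,0,0],0]]}}

```text
time: 15.8
tool_pos: [0.4342, 0.2442, 0.203]
ee_rot: [-3.141, -0.001, 0.001]
wrist_force: [-0.1, 0.9, 0.4]
width: 0.0942
finger_force: 0.0
```

Request:
{"api": "carry_out", "payload": {"increments": [[0,[0,0,0],0],[0,[0,0,0],0],[0,[0,0,0],0]]}}

```text
time: 16.1
tool_pos: [0.4379, 0.2447, 0.2018]
ee_rot: [-3.142, -0.001, 0.0]
wrist_force: [-0.1, 0.2, -0.2]
width: 0.0939
finger_force: 0.0
```

```bash
python3 - <<'E'
from h import *
I={}
V=[]
for n in("scene","top"):
    im=robot.snapshot(n);I[n]=im;cv2.imwrite(f"pics/{n}3.png",im)
    u,v=proj(n,[.55,.2,.06])[0].astype(int);V.append(cv2.resize(im[v-50:v+50,u-50:u+50],(400,400),interpolation=cv2.INTER_CUBIC))
cv2.imwrite("pics/c3.png",np.hstack(V));o=robot.get_obs();print(o["tool_pos"],o["width"],o["ee_rot"])
E
```

```text
[0.43786159 0.24456889 0.20136007] 0.0941946650339941 [ 3.14130258e+00  9.02487005e-05 -1.78470572e-04]
```

View pics/c3.png

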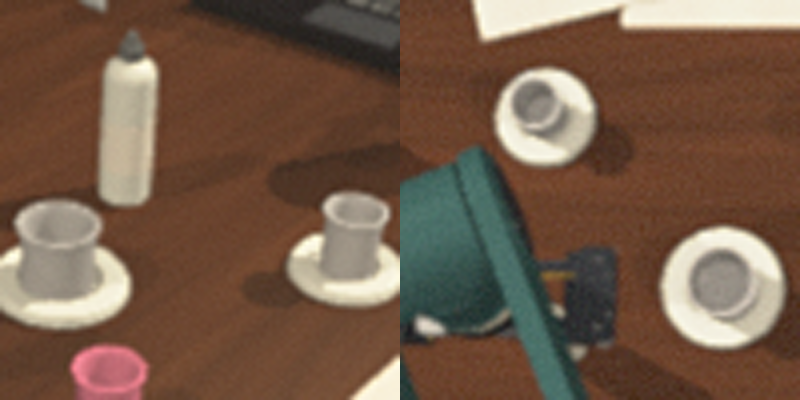

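Both cups sit upright in their feet and the bottle stands under the gripper. Lower and grip it.

Request:
{"api": "carry_out", "payload": {"increments": [[0,[-1,0,30],0],[0,[0,0,35],0],[0,[0,0,30],0],[0,[0,0,18],0],[0,[0,0,0],0],[0,[0,0,0],0],[0,[0,0,0],0]]}}

```text
time: 16.9
tool_pos: [0.4372, 0.2451, 0.0901]
ee_rot: [-3.141, -0.003, 0.0]
wrist_force: [0.4, 0.1, 0.4]
width: 0.0941
finger_force: 0.0
```

Request:
{"api": "carry_out", "payload": {"increments": [[120,[0,0,0],0],[120,[0,0,0],0],[255,[0,0,0],0],[255,[0,0,0],0],[255,[0,0,0],0],[255,[0,0,0],0],[255,[0,0,0],0]]}}

```text
time: 17.6
tool_pos: [0.4358, 0.2446, 0.0885]
ee_rot: [3.141, 0.0, 0.001]
wrist_force: [0.3, -0.9, -0.2]
width: 0.0427
finger_force: 30.0
```

Request:
{"api": "carry_out", "payload": {"increments": [[255,[0,0,-10],0],[255,[0,0,-25],0],[255,[0,0,-30],0],[255,[0,0,-15],0],[255,[4,12,0],0],[255,[8,24,0],0],[255,[8,24,0],0],[255,[8,24,0],0]]}}

```text
time: 18.4
tool_pos: [0.4634, 0.1588, 0.1671]
ee_rot: [3.14, 0.002, 0.001]
wrist_force: [-0.1, -0.4, -1.6]
width: 0.0425
finger_force: 30.0
```

Request:
{"api": "carry_out", "payload": {"increments": [[255,[8,24,0],0],[255,[8,22,0],0],[255,[4,12,0],0],[255,[1,2,0],0],[255,[0,0,0],0],[255,[0,0,0],0],[255,[0,0,0],0],[255,[0,0,0],0]]}}

```text
time: 19.2
tool_pos: [0.4847, 0.1014, 0.1685]
ee_rot: [-3.142, -0.0, 0.002]
wrist_force: [0.1, 0.2, -1.5]
width: 0.0426
finger_force: 30.0
```

```bash
python3 - <<'E'
from h import *
V=[]
for n in("scene","top"):
    im=robot.snapshot(n);cv2.imwrite(f"pics/{n}4.png",im)
    u,v=proj(n,[.485,.1,.07])[0].astype(int);V.append(cv2.resize(im[v-40:v+40,u-40:u+40],(400,400),interpolation=cv2.INTER_CUBIC))
cv2.imwrite("pics/c4.png",np.hstack(V));o=robot.get_obs();print(o["tool_pos"],o["width"],o["ee_rot"])
n="scene";u,v=proj(n,[.485,.1,.07])[0].astype(int)
for z,d in((.08,.043),(.059,.064),(.059,.056)):
    p=((proj(n,ring(d,z)+[.485,.1007,0])-[u-40,v-40]+.5)*5).round();print(z,p.min(0),p.max(0))
E
```

```text
[0.48476976 0.10118923 0.16854799] 0.04263350147608295 [-3.14159262e+00 -7.81600630e-05  1.56859506e-03]
0.08 [168. 174.] [240. 212.]
0.059 [151. 194.] [257. 252.]
0.059 [157. 197.] [250. 248.]
```

View pics/c4.png

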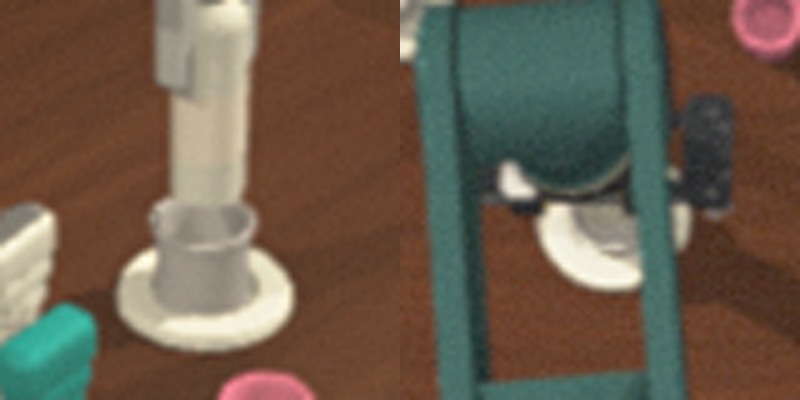

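The bottle (crop x 172–246, centre 209) appears about 1 px right of the cup rim (150–257, centre 203.5). I'll measure that at sub-pixel level.

```bash
python3 - <<'E'
from h import *
n="scene";im=cv2.imread("pics/scene4.png");u,v=proj(n,[.485,.1,.07])[0].astype(int);x0,y0=u-40,v-40
def edges(r0,r1,c0,c1):
    p=im[y0+r0:y0+r1,x0+c0:x0+c1].astype(float)[...,0].mean(0);g=np.abs(np.gradient(p)); h=len(p)//2
    c=lambda a,o:(g[a]**2*np.arange(len(p))[a]).sum()/(g[a]**2).sum()+c0+x0
    return c(slice(0,h),0),c(slice(h,None),0)
for r in((22,28),(28,34),(34,38)):
    e=edges(*r,30,54);print("bottle rows",r,e,np.mean(e))
    zs=[.169-.0885+t for t in(0.,.02,.04)]
e=edges(44,48,26,56);print("cup rim",e,np.mean(e))
e=edges(50,58,28,54);print("cup body",e,np.mean(e))
for z in(.085,.1,.12,.059,.045,.03): print(z,proj(n,[.485,.1011,z])[0], proj(n,[.488,.1011,z])[0]-proj(n,[.485,.1011,z])[0],y0)
E
```

```text
bottle rows (22, 28) (np.float64(321.8524976057712), np.float64(336.9875377863349)) 329.42001769605304
bottle rows (28, 34) (np.float64(321.82996578028997), np.float64(336.77823921152805)) 329.304102495909
bottle rows (34, 38) (np.float64(321.8217132537409), np.float64(336.5661613188107)) 329.1939372862758
cup rim (np.float64(318.726616278272), np.float64(338.3314528939758)) 328.5290345861239
cup body (np.float64(318.48296339850066), np.float64(337.3312421052632)) 327.9071027518819
0.085 [328.48721846 179.54992523] [0.77025223 0.3569672 ] 143
0.1 [328.59755658 175.2371431 ] [0.77636117 0.35356152] 143
0.12 [328.74727353 169.38270494] [0.78464714 0.34877324] 143
0.059 [328.29981564 186.8714198 ] [0.759872   0.36251179] 143
0.045 [328.20087895 190.73491992] [0.75438961 0.36531716] 143
0.03 [328.09636986 194.81468965] [0.74859673 0.36818905] 143
```

Request:
{"api": "carry_out", "payload": {"increments": [[255,[-2,0,10],0],[255,[0,0,10],0],[255,[0,0,10],0],[255,[0,0,5],0],[255,[0,0,5],0],[255,[0,0,0],0]]}}

```text
time: 19.9
tool_pos: [0.4824, 0.1006, 0.1274]
ee_rot: [3.141, 0.002, 0.001]
wrist_force: [0.4, -0.8, -2.3]
width: 0.0426
finger_force: 30.0
```

Request:
{"api": "carry_out", "payload": {"increments": [[255,[0,0,8],0],[255,[0,0,8],0],[255,[0,0,7],0],[255,[0,0,4],0],[255,[0,0,2],0],[255,[0,0,0],0]]}}

```text
time: 20.5
tool_pos: [0.4827, 0.1006, 0.0991]
ee_rot: [3.141, 0.001, 0.001]
wrist_force: [-0.9, 0.3, -1.2]
width: 0.0427
finger_force: 30.0
```

Request:
{"api": "carry_out", "payload": {"increments": [[255,[0,0,2],0],[255,[0,0,1],0],[255,[0,0,1],0],[255,[0,0,0],0]]}}

```text
time: 20.9
tool_pos: [0.4829, 0.1007, 0.0955]
ee_rot: [3.142, -0.0, 0.001]
wrist_force: [-0.3, -0.3, -0.6]
width: 0.0427
finger_force: 30.0
```

Request:
{"api": "carry_out", "payload": {"increments": [[255,[0,0,1],0],[255,[0,0,0],0],[255,[0,0,0],0]]}}

```text
time: 21.2
tool_pos: [0.4832, 0.1007, 0.0954]
ee_rot: [3.142, -0.001, 0.001]
wrist_force: [-2.2, 0.4, 4.9]
width: 0.0425
finger_force: 30.0
```

Request:
{"api": "carry_out", "payload": {"increments": [[0,[0,0,0],0],[0,[0,0,0],0],[0,[0,0,0],0],[0,[0,0,0],0],[0,[0,0,-20],0],[0,[0,0,-35],0],[0,[0,0,-40],0],[0,[0,0,-25],-8.6]]}}

```text
time: 22.0
tool_pos: [0.4838, 0.1007, 0.2175]
ee_rot: [3.141, -0.004, 0.154]
wrist_force: [0.7, -1.2, 0.3]
width: 0.094
finger_force: 0.0
```

Request:
{"api": "carry_out", "payload": {"increments": [[0,[0,0,0],-8.5],[0,[0,0,0],-8.5],[0,[0,0,0],-8.5],[0,[0,0,0],-8.5],[0,[0,0,0],-8.5],[0,[0,0,0],-8.5],[0,[0,0,0],-8.5],[0,[0,0,0],-8.5]]}}

```text
time: 22.8
tool_pos: [0.4829, 0.1007, 0.2142]
ee_rot: [-3.141, 0.0, 1.343]
wrist_force: [0.3, -0.1, -0.3]
width: 0.0938
finger_force: 0.0
```

Request:
{"api": "carry_out", "payload": {"increments": [[0,[0,0,0],-8.5],[0,[0,0,0],-8.5],[0,[0,0,0],-5],[0,[0,0,0],0],[0,[0,0,0],0]]}}

```text
time: 23.3
tool_pos: [0.4829, 0.1007, 0.2143]
ee_rot: [-3.141, 0.0, 1.719]
wrist_force: [0.5, -0.6, -0.2]
width: 0.0942
finger_force: 0.0
```

```bash
python3 - <<'E'
from h import *
V=[];I={}
for n in("scene","top"):
    im=robot.snapshot(n);I[n]=im;cv2.imwrite(f"pics/{n}5.png",im)
    u,v=proj(n,[.485,.02,.07])[0].astype(int);V.append(cv2.resize(im[v-50:v+50,u-50:u+50],(400,400),interpolation=cv2.INTER_CUBIC))
cv2.imwrite("pics/c5.png",np.hstack(V));o=robot.get_obs();print(o["tool_pos"],o["width"],o["ee_rot"])
for k in I: print(k,fit("probe",I,{k:dict(scene=(276,180,302,236),top=(328,208,352,232))[k]},[.491,-.069,.14]))
E
```

```text
[0.48288927 0.10065297 0.21440759] 0.09430005468152525 [-3.14145258e+00  9.56369216e-05  1.72010394e+00]
scene (array([ 0.49268753, -0.07067242,  0.21282769]), np.float64(0.3021687921371131))
top (array([ 0.4920875 , -0.07080018,  0.13206684]), np.float64(0.08357577360486645))
```

View pics/c5.png

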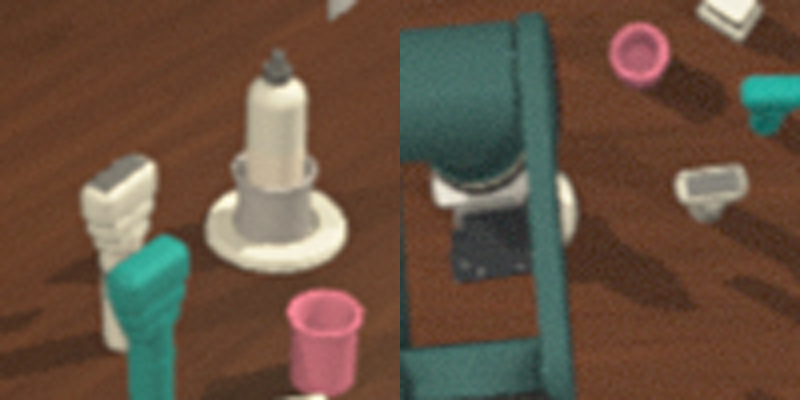

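Bottle stands upright, seated in the large cup. The probe head is clear of the turquoise one for a grip across x. Move over the probe.

Request:
{"api": "carry_out", "payload": {"increments": [[0,[-20,-2,0],0],[0,[-40,-4,0],0],[0,[-40,-4,0],0],[0,[-40,-3,0],0],[0,[-29,-2,0],0],[0,[0,0,0],0],[0,[0,0,0],0],[0,[0,0,0],0]]}}

```text
time: 24.2
tool_pos: [0.4934, -0.0678, 0.2145]
ee_rot: [3.141, -0.001, 1.722]
wrist_force: [0.3, -0.2, 0.5]
width: 0.094
finger_force: 0.0
```

```bash
python3 - <<'E'
from h import *
n="scene";im=robot.snapshot(n);o=robot.get_obs();print(o["tool_pos"],o["ee_rot"])
u,v=proj(n,[.493,-.069,.13])[0].astype(int);x0,y0=u-40,v-40
c=cv2.resize(im[y0:y0+80,x0:x0+80],(560,560),interpolation=cv2.INTER_CUBIC)
for z in(.14,.11):
    for q in [proj(n,box(.026,.056,z)@np.array([[np.cos(.15),np.sin(.15),0],[-np.sin(.15),np.cos(.15),0],[0,0,1]])+[.493,-.069,0])]:
        for p in q: cv2.circle(c,tuple(((p-[x0,y0]+.5)*7).astype(int)),2,(0,0,255),-1)
cv2.imwrite("pics/c6.png",c)
E
```

```text
[ 0.49340836 -0.06756602  0.21457955] [ 3.14142704e+00 -3.04046017e-04  1.72263575e+00]
```

View pics/c6.png

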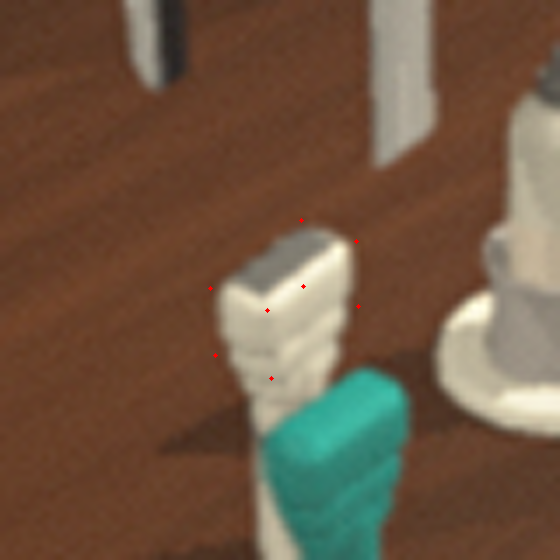

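The projected model (red dots) matches the white head at crop (285,268) to about half a pixel, and the fingers straddle it. Descend and grip.

Request:
{"api": "carry_out", "payload": {"increments": [[0,[-1,0,25],0],[0,[0,0,30],0],[0,[0,0,30],0],[0,[0,0,15],0],[0,[0,0,0],0],[0,[0,0,0],0],[0,[0,0,0],0]]}}

```text
time: 24.95
tool_pos: [0.4947, -0.0694, 0.1162]
ee_rot: [3.139, 0.001, 1.722]
wrist_force: [-0.2, 0.4, -0.1]
width: 0.0937
finger_force: 0.0
```

Request:
{"api": "carry_out", "payload": {"increments": [[100,[0,0,0],0],[140,[0,0,0],0],[160,[0,0,0],0],[170,[0,0,0],0],[180,[0,0,0],0],[190,[0,0,0],0],[200,[0,0,0],0],[255,[0,0,0],0]]}}

```text
time: 25.75
tool_pos: [0.4936, -0.0697, 0.1145]
ee_rot: [-3.142, 0.0, 1.721]
wrist_force: [-0.0, 0.2, 0.5]
width: 0.0333
finger_force: 0.0
```

Request:
{"api": "carry_out", "payload": {"increments": [[255,[0,0,0],0],[255,[0,0,0],0],[255,[0,0,0],0]]}}

```text
time: 26.05
tool_pos: [0.4935, -0.0697, 0.1145]
ee_rot: [-3.141, 0.0, 1.721]
wrist_force: [-0.2, -0.3, 0.2]
width: 0.0258
finger_force: 30.0
```

Request:
{"api": "carry_out", "payload": {"increments": [[255,[0,0,-10],0],[255,[0,0,-25],0],[255,[0,0,-35],0],[255,[0,0,-25],0],[255,[12,8,0],0],[255,[24,15,0],0],[255,[36,23,0],0],[255,[36,23,0],0]]}}

```text
time: 26.85
tool_pos: [0.5455, 0.0494, 0.2077]
ee_rot: [-3.139, -0.001, 1.72]
wrist_force: [0.8, -0.8, -2.1]
width: 0.0258
finger_force: 30.0
```

Request:
{"api": "carry_out", "payload": {"increments": [[255,[36,23,0],0],[255,[36,23,0],0],[255,[36,23,0],0],[255,[36,23,0],0],[255,[36,23,0],0],[255,[16,10,0],0],[255,[7,4,0],0],[255,[0,0,0],0]]}}

```text
time: 27.65
tool_pos: [0.642, 0.2689, 0.2072]
ee_rot: [-3.138, 0.001, 1.723]
wrist_force: [-0.0, -0.6, -0.9]
width: 0.0259
finger_force: 30.0
```

Request:
{"api": "carry_out", "payload": {"increments": [[255,[0,0,10],0],[255,[0,0,0],0],[255,[0,0,0],0],[255,[0,0,0],0],[255,[0,0,0],0]]}}

```text
time: 28.15
tool_pos: [0.6428, 0.267, 0.2002]
ee_rot: [3.141, -0.0, 1.721]
wrist_force: [0.8, 0.3, -0.9]
width: 0.0257
finger_force: 30.0
```

```bash
python3 - <<'E'
from h import *
n="scene";im=robot.snapshot(n);cv2.imwrite("pics/scene7.png",im);t=robot.snapshot("top");cv2.imwrite("pics/top7.png",t);o=robot.get_obs();print(o["tool_pos"],o["ee_rot"],o["width"])
u,v=proj(n,[.642,.267,.1])[0].astype(int);x0,y0=u-35,v-35;print(x0,y0)
c=cv2.resize(im[y0:y0+70,x0:x0+70],(560,560),interpolation=cv2.INTER_CUBIC)
cv2.imwrite("pics/c7.png",c)
tp=o["tool_pos"];
f=lambda p:((proj(n,p)[0]-[x0,y0]+.5)*8).round(1)
for z in(.09,.11,.13,.15): print("probe axis z",z,f([tp[0],tp[1],z]))
for z in(.059,.045,.03): print("cup axis",z,f([.6423,.2672,z]))
E
```

```text
[0.64281192 0.26727174 0.20004443] [ 3.14075934e+00 -4.09729819e-05  1.72097012e+00] 0.02577245615991624
368 137
probe axis z 0.09 [288.8 308.9]
probe axis z 0.11 [296.  263.2]
probe axis z 0.13 [303.3 216.6]
probe axis z 0.15 [310.8 169.1]
cup axis 0.059 [276.6 377.5]
cup axis 0.045 [271.7 408. ]
cup axis 0.03 [266.6 440.2]
```

View pics/c7.png

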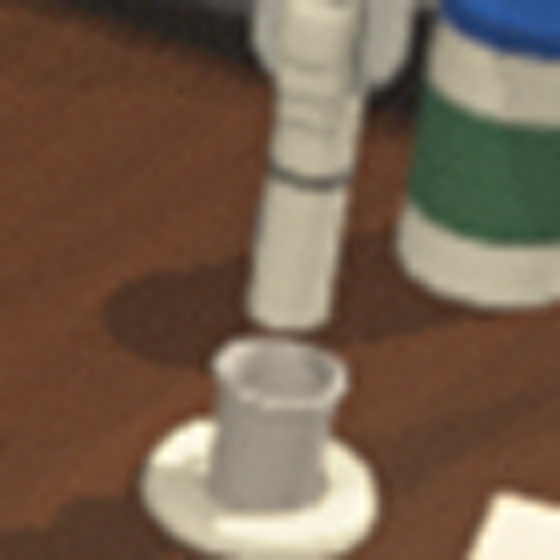

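The probe tail (crop centre 288,310) hangs vertical over the small cup mouth (280,372), offset by about 1 mm. I'll nudge 1 mm and lower, watching the force.

Request:
{"api": "carry_out", "payload": {"increments": [[255,[0,1,8],0],[255,[0,0,10],0],[255,[0,0,10],0],[255,[0,0,6],0],[255,[0,0,4],0],[255,[0,0,0],0]]}}

```text
time: 28.85
tool_pos: [0.6432, 0.2676, 0.1602]
ee_rot: [-3.14, 0.0, 1.721]
wrist_force: [-0.8, 0.1, -1.6]
width: 0.0256
finger_force: 30.0
```

Request:
{"api": "carry_out", "payload": {"increments": [[255,[0,0,6],0],[255,[0,0,6],0],[255,[0,0,6],0],[255,[0,0,5],0],[255,[0,0,0],0],[255,[0,0,0],0]]}}

```text
time: 29.45
tool_pos: [0.6436, 0.2677, 0.1383]
ee_rot: [-3.141, 0.0, 1.721]
wrist_force: [-0.7, -0.5, -0.9]
width: 0.0259
finger_force: 30.0
```

Request:
{"api": "carry_out", "payload": {"increments": [[255,[0,0,6],0],[255,[0,0,5],0],[255,[0,0,3],0],[255,[0,0,1],0],[255,[0,0,0],0],[255,[0,0,0],0]]}}

```text
time: 30.05
tool_pos: [0.6438, 0.2677, 0.1237]
ee_rot: [3.141, 0.0, 1.721]
wrist_force: [-0.0, 0.5, -1.9]
width: 0.0258
finger_force: 30.0
```

Request:
{"api": "carry_out", "payload": {"increments": [[255,[0,0,1],0],[255,[0,0,1],0],[255,[0,0,1],0],[255,[0,0,0],0],[255,[0,0,0],0]]}}

```text
time: 30.55
tool_pos: [0.6438, 0.2677, 0.1215]
ee_rot: [3.141, -0.0, 1.721]
wrist_force: [-1.9, -0.9, 2.6]
width: 0.0259
finger_force: 30.0
```

Contact at the expected depth. Release and rise straight up.

Request:
{"api": "carry_out", "payload": {"increments": [[200,[0,0,0],0],[150,[0,0,0],0],[0,[0,0,0],0],[0,[0,0,0],0],[0,[0,0,0],0],[0,[0,0,-20],0],[0,[0,0,-30],0],[0,[0,0,-30],0]]}}

```text
time: 31.35
tool_pos: [0.6433, 0.2675, 0.2003]
ee_rot: [-3.14, 0.0, 1.721]
wrist_force: [0.6, 0.6, 0.0]
width: 0.0785
finger_force: 0.0
```

Request:
{"api": "carry_out", "payload": {"increments": [[0,[0,0,-20],0],[0,[-40,-30,0],0],[0,[-40,-30,0],0],[0,[-40,-30,0],0],[0,[-40,-30,0],0],[0,[-40,-30,0],0],[0,[0,0,0],0],[0,[0,0,0],0]]}}

```text
time: 32.15
tool_pos: [0.5253, 0.0469, 0.2209]
ee_rot: [3.14, -0.0, 1.719]
wrist_force: [-0.2, -0.3, 0.2]
width: 0.094
finger_force: 0.0
```

```bash
python3 - <<'E'
from h import *
V=[]
for n in("scene","top"):
    im=robot.snapshot(n);u,v=proj(n,[.57,.14,.06])[0].astype(int);V.append(cv2.resize(im[v-60:v+60,u-60:u+60],(400,400),interpolation=cv2.INTER_CUBIC))
cv2.imwrite("pics/c8.png",np.hstack(V));o=robot.get_obs();print(o["tool_pos"],o["width"])
E
```

```text
[0.52595418 0.04828998 0.22063138] 0.09418160014431567
```

View pics/c8.png

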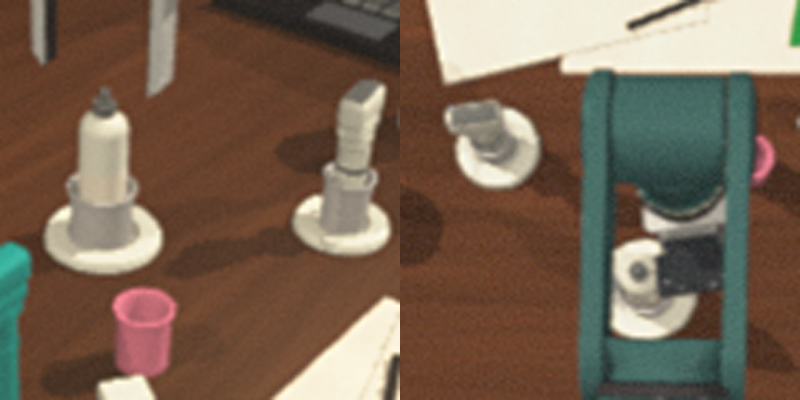

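Both stands are assembled: the bottle and probe stand upright in their cups and the gripper is clear. Handing in.

```bash
python3 -c "
from bench import robot
print(robot.close_job())"
```

```text
the job is handed in; nothing more can be done
None
```

Both stands are back together in the order asked, with each part lowered until it touched the floor below. The job is handed in at about 32 s of the 120 s limit, and I never touched the other items.

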